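# Deburr the rim of a sleeve in the angled holder

### The arm

A 6-joint arm with a two-finger parallel gripper is mounted at the origin on a cart in front of the work surface, level with it; the furniture and walls round the work are solid. World frame = base frame: x ahead of the robot, y to its left, z up, the work surface at z = 0. Lengths are in mm, angles in degrees, forces in N, time in s.
With the tool pointing down it reaches from about 325 to 925 mm from the base axis. Payload 3.1 kg.
Tool frame: the origin (TCP) lies midway between the tips of the shut fingers; the grasp point (between the pads) lies 19 mm behind it; z points along the fingers, y is the line along which they close (so a half turn about z gives the same grasp; the last joint's range is limited). The gripper opens to 85 mm and grips with 20 to 120 N. Pads are 22 mm wide; open, the fingers measure 114 mm over their backs; the gripper's body (76 mm by 85 mm) begins 54 mm behind the grasp point. The pads swing forward as they close: fully open they stand 13 mm farther back than shut.
Start: joints at [57.8, 12.427, 92.441, -0, 75.132, -6.429], TCP at [271.725, 562.854, 231.3] pointing down, gripper open.
Joint ranges: [-157.48, 157.48], [-44.54, 120.13], [17.64, 146.25], [-64.5, 244.5], [7.68, 150.69], [-147.95, 147.95]. Speed limits (degrees/s): [159.86, 159.86, 180, 180, 180, 180].

### API

Orientations are given as [roll, pitch, yaw] about the fixed x, y, z axes, in that order (R = Rz(yaw) Ry(pitch) Rx(roll)).
In Python, from station import * gives the robot as it stands. Calls block until the motion is done:
- goto(position, orientation): joint-space move of the TCP to a pose.
- move_l(position, attitude=None, speed=150): straight line of the TCP; attitude=None keeps the orientation; speed is the mean speed in mm/s.
- move_j(angles): joint-space move.
- grip(opening, squeeze=None): finger opening in mm; squeeze is the grip in N (None keeps the last); returns when the fingers have stopped.
- wait(seconds).
- solve_ik(position, orientation): joint angles nearest the present ones, or None.
- get_obs(): the state.
- get_image(name): name is "scene" or "top" or "wrist"; returns the picture (400x640x3 uint8, red, green, blue); there is no depth.
- get_calibration(name): a dict with "fx", "fy", "cx", "cy" (pixels), "D" ([k1, k2, p1, p2, k3] as OpenCV has them; the pictures are not rectified), "R" (3x3) and "t" (3): a world point X has camera coordinates R X + t; the wrist camera has in their place "mount" (4x4, takes a point from camera to tool coordinates, whose origin is the TCP and whose axes are the flange's). Camera axes: x right, y down, z forward; pixel columns grow to the right and rows downward; lengths in mm; the calibration is good to about 2 mm. A picture is of the moment at which its call begins: read the wrist's pose just before it. get_calibration takes no time and is no camera call.
A pose or a line that the arm cannot do raises Unreachable and nothing moves.
- sign_off(): hands the job in; it is judged then, once.
Trained networks look in the newest picture that a camera, given by its name, has taken for a name from the list of things; names that differ only in an ending like _2 or _b are one class to them, and where a whole thing is asked for, a point or a joint stands for the part that bears it (a point fixed in the world has none). Each returns a list of dicts, best first, with "score" (0 to 1); they miss things now and then, are a little off and sometimes report something else, mostly with a low value. They report only what shows in the picture. A call takes as long as a camera call. They do not tell look-alikes from the thing itself.
- spot_in(name, camera): "extent" ([centre column, centre row, width, height] in pixels, round what is visible of it).
- regions_of(name, camera): "region" (400x640 bool, what is visible of it) and "extent" ([centre column, centre row, width, height] in pixels, round what is visible of it).
The state is a dict: "t": time; "joint_pos": joint angles; "qvel": joint speeds; "effort": joint torques, N m; "tcp_pos": TCP position; "ee_rot": TCP orientation; "wrist_force": force on the tool from outside, world axes, zero at the start; "moment": the same for the moment, N m; "grip_width": finger opening in mm; "grip_force": force on a finger pad.
Only numpy, scipy, OpenCV 4.12 (cv2) and the standard library are available. Lean on these libraries where they do the work, as an engineer would, in place of code of your own. Each camera call takes 0.05 s, during which the arm holds its last target. There are 200 camera calls.

### The job

Take the orange deburring tool from its stand and run its sprung blade once round the bevelled inner edge of the aluminium sleeve in the angled holder: start at the red line, go clockwise as seen looking onto the rim, and finish back at the red line. Hold the tool square to the rim and go slowly (about 10 seconds for the turn), keeping the blade pressed on the middle of the bevel with light, even force all the way. Then put the tool back upright in its stand and let go, leaving the beaker, brown bottle and vial where they are.

Things in the scene. Friction and masses are not known exactly. Their poses are not given: they have to be found in the camera images.
- tool: deburring tool, loose, 0.125 kg, upright in its stand. Origin on its axis at the underside of its round steel collar (40 mm across), which sits on the stand; z along the tool to the handle, x and y square to the handle's faces. Above the origin: collar to 7 mm, orange square handle 26 x 26 mm to 71 mm, black cap to 76 mm. Below: nose 16 mm across to 28 mm, then the blade
- blade: steel blade at the tool's lower end: acts as a ball of 4 mm radius on a 5.6 mm shank. Origin at the ball's centre, 47 mm below the tool's origin when free; axes as the tool's. Sprung: it can be pushed up to 9 mm into the tool along its axis; this takes 1 N at first and 1 N more per mm (10 N at the stop). Sideways it is rigid
- stand: fixed grey block 72 x 72 mm, 62 mm high, on a black foot 86 x 86 x 6 mm, with an upright round well 28 mm across in the middle, right through. Origin at the centre of its underside, z up; the tool hangs in the well by its collar, tool origin 62 mm above this origin
- holder: fixed grey angled holder: base plate 100 x 116 x 12 mm, two cheeks 92 mm high carrying a tilted dark round clamp with the aluminium sleeve in it. Origin at the centre of its underside; x to its back, z up. The clamp's pivot is 78 mm above the origin. The sleeve does not shift under light forces
- clamp_axis (a point): centre of the clamp (dark ring 82 mm across, 30 mm high), on its axis. z points out of the rim, 30 to 40 degrees from vertical, leaning to the holder's front; -x to the red line, y level. Seen from +z, clockwise runs -x, +y, +x, -y. The sleeve's rim plane is 20 to 38 mm from here along z (unknown: feel for it) and up to 3.5 degrees askew. The blade's ball centre must circle z at radius 20 mm
- red_line (a point): middle of the short red line on the clamp's face, on its low, front side, 34.5 mm from the axis and 15 mm along z from clamp_axis. The sleeve (56 mm outside, bore 30 mm) stands out of this face by 5 to 23 mm. Its bevel falls inward at 30 degrees, from radius 25 mm (rim plane) to 15 mm (5.8 mm deeper); just touching at radius 20 mm, the ball's centre is 1.7 mm above the rim plane
- beaker: clear beaker 56 mm across, 69 mm high, loose; origin at the centre of its underside
- reagent_bottle: brown bottle with white cap, 46 mm across, 105 mm high, loose; origin at the centre of its underside
- vial: white vial with green cap, 34 mm across, 62 mm high, loose; origin at the centre of its underside
Things that resemble listed ones, but are neither listed nor needed, are in the scene too. Of the things that look like the tool, the smallest one is meant.

How it is judged (in metres and radians):
On the way, in this order (a step that is already met when the one before it is completed fails the run):
1. the blade presses on the bevel at the red line, tool square to the rim (x of blade in the frame of clamp_axis between -0.024 and -0.016 m and y of blade in the frame of clamp_axis between -0.004 and 0.004 m and contact force between blade and holder between 1.5 and 10 N and angle between the z axis of tool and the z axis of clamp_axis, either way round below 0.175 rad), for 0.2 s.
2. the blade presses on the bevel 40 degrees clockwise from the red line, tool square to the rim (x of blade in the frame of clamp_axis between -0.0193 and -0.0113 m and y of blade in the frame of clamp_axis between 0.0089 and 0.0169 m and contact force between blade and holder between 1.5 and 10 N and angle between the z axis of tool and the z axis of clamp_axis, either way round below 0.175 rad), for 0.2 s.
3. the blade presses on the bevel 80 degrees clockwise from the red line, tool square to the rim (x of blade in the frame of clamp_axis between -0.0075 and 0.0005 m and y of blade in the frame of clamp_axis between 0.0157 and 0.0237 m and contact force between blade and holder between 1.5 and 10 N and angle between the z axis of tool and the z axis of clamp_axis, either way round below 0.175 rad), for 0.2 s.
4. the blade presses on the bevel 120 degrees clockwise from the red line, tool square to the rim (x of blade in the frame of clamp_axis between 0.006 and 0.014 m and y of blade in the frame of clamp_axis between 0.0133 and 0.0213 m and contact force between blade and holder between 1.5 and 10 N and angle between the z axis of tool and the z axis of clamp_axis, either way round below 0.175 rad), for 0.2 s.
5. the blade presses on the bevel 160 degrees clockwise from the red line, tool square to the rim (x of blade in the frame of clamp_axis between 0.0148 and 0.0228 m and y of blade in the frame of clamp_axis between 0.0028 and 0.0108 m and contact force between blade and holder between 1.5 and 10 N and angle between the z axis of tool and the z axis of clamp_axis, either way round below 0.175 rad), for 0.2 s.
6. the blade presses on the bevel 200 degrees clockwise from the red line, tool square to the rim (x of blade in the frame of clamp_axis between 0.0148 and 0.0228 m and y of blade in the frame of clamp_axis between -0.0108 and -0.0028 m and contact force between blade and holder between 1.5 and 10 N and angle between the z axis of tool and the z axis of clamp_axis, either way round below 0.175 rad), for 0.2 s.
7. the blade presses on the bevel 240 degrees clockwise from the red line, tool square to the rim (x of blade in the frame of clamp_axis between 0.006 and 0.014 m and y of blade in the frame of clamp_axis between -0.0213 and -0.0133 m and contact force between blade and holder between 1.5 and 10 N and angle between the z axis of tool and the z axis of clamp_axis, either way round below 0.175 rad), for 0.2 s.
8. the blade presses on the bevel 280 degrees clockwise from the red line, tool square to the rim (x of blade in the frame of clamp_axis between -0.0075 and 0.0005 m and y of blade in the frame of clamp_axis between -0.0237 and -0.0157 m and contact force between blade and holder between 1.5 and 10 N and angle between the z axis of tool and the z axis of clamp_axis, either way round below 0.175 rad), for 0.2 s.
9. the blade presses on the bevel 320 degrees clockwise from the red line, tool square to the rim (x of blade in the frame of clamp_axis between -0.0193 and -0.0113 m and y of blade in the frame of clamp_axis between -0.0169 and -0.0089 m and contact force between blade and holder between 1.5 and 10 N and angle between the z axis of tool and the z axis of clamp_axis, either way round below 0.175 rad), for 0.2 s.
10. the blade presses on the bevel back at the red line, closing the circle, tool square to the rim (all of step 1), for 0.2 s.
At the end, for the whole second after the job is handed in: After nine places round the bevel and the start again, clockwise, were pressed in turn (1.5 to 10 N for 0.2 s, within 4 mm of the 20 mm circle, tool within 10 degrees of the clamp axis), the tool rests upright in its stand: collar down within 3 mm, 8 mm off-centre at most, tilt under 0.1 rad (horizontal distance between tool and stand below 0.008 m and z of tool in the frame of stand between 0.059 and 0.065 m and angle between tool's own z axis and vertical below 0.1 rad and linear speed of tool below 0.02 m/s); the robot touches nothing.
It fails at once if the blade is pressed on the work with more than 18 N (contact force between blade and holder above 18 N).
It fails at once if the beaker is knocked over or moved more than 20 mm (distance of beaker from where it was at the start of the episode above 0.02 m or angle between beaker's own z axis and vertical above 0.5 rad).
It fails at once if the brown bottle is knocked over or moved more than 20 mm (distance of reagent_bottle from where it was at the start of the episode above 0.02 m or angle between reagent_bottle's own z axis and vertical above 0.5 rad).
It fails at once if the vial is knocked over or moved more than 20 mm (distance of vial from where it was at the start of the episode above 0.02 m or angle between vial's own z axis and vertical above 0.5 rad).
It also fails if it takes over 72 s, if anything falls off the work surface, if the arm or the gripper's body presses on something with over 40 N, if the wrist force passes 120 N, or if a joint passes its speed limit or range.

## Working session

There is one attempt and no reset: what is moved stays moved. The work goes in short steps, each a Python script; the robot and the scene stay as the last script left them, time stands still between calls to the robot, and variables do not carry over. Pictures are saved under pics/ and viewed, at most 10 in all, crops included, and the job is handed in when it is done.

```bash
ls; mkdir -p pics; python3 - <<'E'
from station import *
import cv2,numpy as np
for n in("scene","top"):
    im=get_image(n); cv2.imwrite(f"pics/{n}0.png",im[:,:,::-1])
    c=get_calibration(n); print(n,c['fx'],c['cx'],c['D'],np.round(-np.array(c['R']).T@np.array(c['t'])),np.round(c['R'],2).tolist())
    for k in("tool","stand","holder","clamp_axis","red_line","beaker","reagent_bottle","vial"):
        try: print(k,[(np.round(d['extent']).tolist(),round(d['score'],2)) for d in spot_in(k,n)][:4])
        except Exception as e: print(k,e)
print(get_calibration("wrist")); print(get_obs())
E
```

```text
pics
scene 444.95124198407785 318.5805049043169 [-0.02366941  0.          0.          0.          0.        ] [214. 161. 689.] [[-0.84, -0.55, -0.01], [-0.39, 0.62, -0.68], [0.38, -0.56, -0.73]]
tool [([406.0, 156.0, 31.0, 69.0], 0.88), ([354.0, 178.0, 18.0, 36.0], 0.78), ([362.0, 129.0, 24.0, 66.0], 0.66)]
stand []
holder [([284.0, 276.0, 86.0, 91.0], 0.8)]
clamp_axis [([280.0, 260.0, 51.0, 46.0], 0.91)]
red_line [([277.0, 260.0, 54.0, 42.0], 0.61)]
beaker [([307.0, 167.0, 24.0, 38.0], 0.86)]
reagent_bottle [([274.0, 185.0, 29.0, 48.0], 0.77), ([279.0, 257.0, 47.0, 44.0], 0.5)]
vial [([369.0, 240.0, 20.0, 30.0], 0.87), ([274.0, 184.0, 26.0, 49.0], 0.29)]
top 458.8405884619643 320.6874074472169 [-0.07750358  0.          0.          0.          0.        ] [ 412. -338. 1050.] [[0.01, -1.0, -0.01], [-0.99, -0.01, -0.14], [0.14, 0.01, -0.99]]
tool [([418.0, 185.0, 29.0, 27.0], 0.75), ([405.0, 242.0, 30.0, 25.0], 0.69), ([348.0, 214.0, 21.0, 17.0], 0.54)]
stand [([347.0, 217.0, 39.0, 38.0], 0.94)]
holder [([248.0, 210.0, 60.0, 60.0], 0.57)]
clamp_axis [([243.0, 208.0, 44.0, 42.0], 0.86)]
[... 725 characters left out ...]
     1.00000000e+00]])}
{'t': 0.9, 'joint_pos': array([ 5.77977982e+01,  1.24253925e+01,  9.24395606e+01,  1.76151327e-03,
        7.51312152e+01, -6.43147910e+00]), 'qvel': array([ 0.05738215, -0.02684215,  0.05807671,  0.07977001,  0.01307721,
        0.02489126]), 'effort': array([ 6.28198595e-04, -3.96877348e+01, -3.04263961e+01, -1.70316548e-04,
        4.67258305e-04,  7.77050872e-06]), 'tcp_pos': array([271.74894163, 562.86476081, 231.33585124]), 'ee_rot': array([ 1.79996002e+02, -1.26263097e-03,  1.54228825e+02]), 'wrist_force': array([-0.79834851, -0.19539905, -0.43244602]), 'moment': array([ 0.04283069, -0.04524787,  0.06906322]), 'grip_force': 0.0, 'grip_width': 85.43713613002286}
```

View pictures.

View pics/scene0.png

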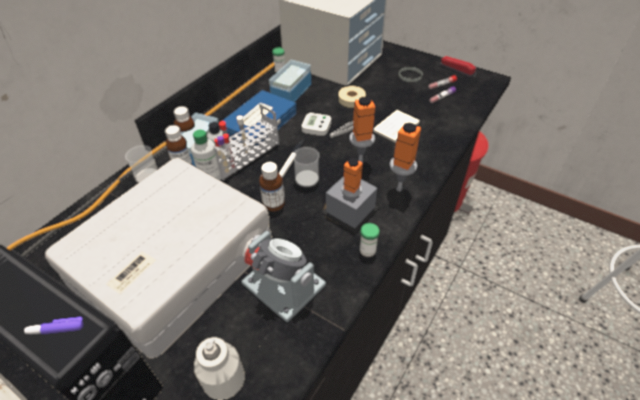

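View pics/top0.png

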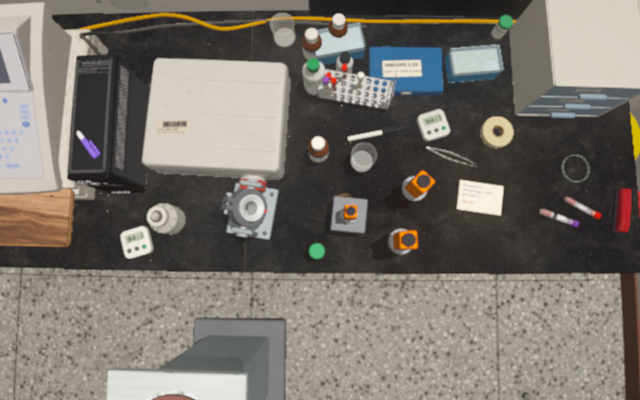

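```bash
cat > h.py <<'E'
from station import *
import numpy as np, cv2
from scipy.spatial.transform import Rotation as Rn
from scipy.optimize import least_squares
def cam(n,obs=None):
    c=get_calibration(n); K=np.array([[c['fx'],0,c['cx']],[0,c['fy'],c['cy']],[0,0,1]]); D=np.array(c['D'],float)
    if 'R' in c: return K,D,np.array(c['R']),np.array(c['t'])
    o=obs or get_obs(); T=np.eye(4); T[:3,:3]=Rn.from_euler('xyz',o['ee_rot'],degrees=True).as_matrix(); T[:3,3]=o['tcp_pos']
    E=np.linalg.inv(T@c['mount']); return K,D,E[:3,:3],E[:3,3]
def proj(C,X): 
    K,D,R,t=C; return cv2.projectPoints(np.atleast_2d(X).astype(float),cv2.Rodrigues(R)[0],t,K,D)[0][:,0]
def ray(C,uv):
    K,D,R,t=C; p=cv2.undistortPoints(np.array([[uv]],float),K,D)[0,0]; d=R.T@np.array([p[0],p[1],1]); return -R.T@t,d/np.linalg.norm(d)
def tri(obs):
    A=np.zeros((3,3));b=np.zeros(3);L=[]
    for C,uv in obs:
        o,d=ray(C,uv);P=np.eye(3)-np.outer(d,d);A+=P;b+=P@o;L.append((o,P))
    X=np.linalg.solve(A,b); return X,[round(np.linalg.norm(P@(X-o)),1) for o,P in L]
def atz(C,uv,z):
    o,d=ray(C,uv); return o+d*(z-o[2])/d[2]
def shot(name,fn=None):
    o=get_obs(); C=cam(name,o); im=get_image(name)
    if fn: cv2.imwrite(f"pics/{fn}.png",im[:,:,::-1])
    return C,im
E
python3 - <<'E'
from h import *
S,T=cam("scene"),cam("top")
for k,a,b in [("tool",(354,178),(349,214)),("clamp",(284,256),(247,208)),("beaker",(307,167),(364,158)),("bottle",(273,188),(318,150)),("vial",(369,240),(315,250)),("beaker2",(307,167),(364,158))]:
    X,r=tri([(S,a),(T,b)]); print(k,np.round(X),r)
for uv in [(239,236),(271,238),(278,187)]: print("base corner",np.round(atz(T,uv,12)))
for uv in [(333,197),(367,199),(366,233),(332,231)]: print("stand top",np.round(atz(T,uv,62)))
for uv in [(285,313),(325,285),(245,285)]: print("base corner scene",np.round(atz(S,uv,12)))
E
```

```text
tool [ 500. -385.   95.] [np.float64(1.3), np.float64(1.3)]
clamp [ 511. -170.   85.] [np.float64(2.3), np.float64(2.3)]
beaker [ 635. -422.   29.] [np.float64(0.3), np.float64(0.3)]
bottle [ 649. -318.   45.] [np.float64(0.9), np.float64(0.9)]
vial [ 425. -314.   32.] [np.float64(2.4), np.float64(2.4)]
beaker2 [ 635. -422.   29.] [np.float64(0.3), np.float64(0.3)]
base corner [ 457. -140.   12.]
base corner [ 453. -213.   12.]
base corner [ 570. -226.   12.]
stand top [ 541. -352.   62.]
stand top [ 537. -426.   62.]
stand top [ 464. -423.   62.]
stand top [ 467. -350.   62.]
base corner scene [ 473. -116.   12.]
base corner scene [ 446. -199.   12.]
base corner scene [ 566. -122.   12.]
```

```bash
python3 - <<'E'
from h import *
import pickle
o=get_obs()
goto([190,390,430],[180,0,154]); 
goto([400,-200,330],[180,0,180]); wait(0.4)
out=[]
for i,p in enumerate([[400,-200,330],[440,-370,330]]):
    if i: goto(p,[180,0,180]); wait(0.4)
    C,im=shot("wrist",f"w{i}"); out.append(C)
    for k in("tool","stand","holder","clamp_axis","red_line"):
        print(k,[(np.round(d['extent'],1).tolist(),round(d['score'],2)) for d in spot_in(k,"wrist")][:3])
pickle.dump(out,open("wc.pkl","wb")); print(get_obs()['t'],get_obs()['joint_pos'])
E
```

```text
tool [([73.4, 287.0, 98.4, 82.8], 0.97), ([77.0, 205.4, 107.8, 58.1], 0.65), ([176.4, 240.8, 43.2, 40.6], 0.58)]
stand [([194.4, 220.9, 65.6, 66.9], 0.77), ([173.2, 292.8, 23.8, 35.1], 0.41)]
holder [([339.4, 235.7, 79.8, 103.4], 0.63)]
clamp_axis [([344.0, 243.1, 68.0, 56.3], 0.78)]
red_line [([345.2, 245.9, 65.9, 63.0], 0.92)]
tool [([193.7, 257.7, 62.0, 73.8], 0.91), ([303.8, 210.1, 26.5, 37.1], 0.72)]
stand [([306.6, 196.5, 61.3, 68.2], 0.7)]
holder [([458.9, 211.9, 109.7, 99.9], 0.74)]
clamp_axis [([470.8, 216.8, 81.6, 64.3], 0.82)]
red_line [([471.4, 216.6, 80.9, 67.5], 0.86)]
6.3667 [-4.70509378e+01  2.67249037e+00  9.27557674e+01 -4.30144640e-04
  8.45697143e+01 -1.37055185e+02]
```

View pics/w0.png

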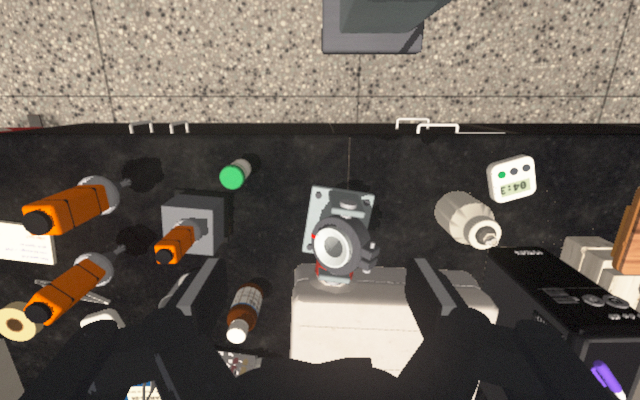

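View pics/w1.png

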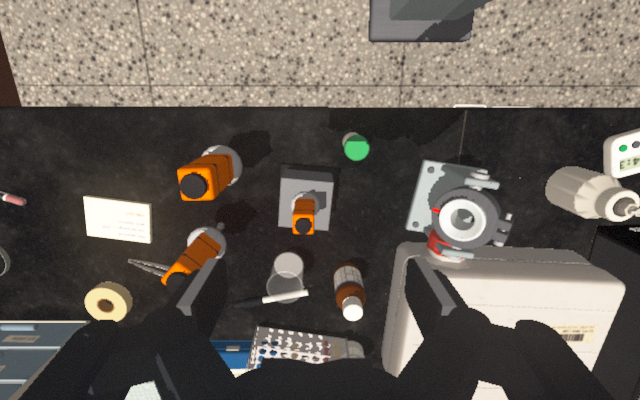

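```bash
cat >> h.py <<'E'
M=np.array(get_calibration("wrist")['mount'])
def look(target,campos,rolls=range(-180,180,15)):
    target,campos=np.array(target,float),np.array(campos,float)
    z=target-campos; z/=np.linalg.norm(z); best=None; j0=np.array(get_obs()['joint_pos'])
    for r in rolls:
        a=np.radians(r); x=np.array([np.cos(a),np.sin(a),0]); x-=z*(x@z)
        if np.linalg.norm(x)<.2: continue
        x/=np.linalg.norm(x); T=np.eye(4); T[:3,:3]=np.c_[x,np.cross(z,x),z]; T[:3,3]=campos
        T=T@np.linalg.inv(M); e=Rn.from_matrix(T[:3,:3]).as_euler('xyz',degrees=True)
        q=solve_ik(T[:3,3],e)
        if q is None: continue
        c=np.abs(np.array(q)-j0).max()
        if best is None or c<best[0]: best=(c,q,r,T[:3,3])
    return best
E
python3 - <<'E'
from h import *
import pickle
W=pickle.load(open("wc.pkl","rb")); S=cam("scene")
for k,a,b in [("red",(313,237),(436,211)),("bore",(335,245),(467,217)),("captop",(165,256),(303,227)),("collar",(202,229),(305,199))]:
    X,r=tri([(W[0],a),(W[1],b)]); print(k,np.round(X,1),r)
c=np.array([512,-178,88])
for d in ([0,-.55,.84],[-.35,-.4,.84],[.3,-.5,.84]):
    b=look(c,c+250*np.array(d)/np.linalg.norm(d)); print(b and (b[0],np.round(b[1]),b[2],np.round(b[3])))
c=np.array([502,-388,90])
for d in ([-.3,0,.95],[0.15,-.3,.95],[0,.35,.94]):
    b=look(c,c+250*np.array(d)); print(b and (b[0],np.round(b[1]),b[2],np.round(b[3])))
E
```

```text
red [ 509.2 -203.3   71.5] [np.float64(0.2), np.float64(0.2)]
bore [ 507.1 -173.8   99.8] [np.float64(0.1), np.float64(0.1)]
captop [ 506.2 -384.1  133.4] [np.float64(0.6), np.float64(0.6)]
collar [ 518.2 -384.5   10.9] [np.float64(5.4), np.float64(5.4)]
(np.float64(31.015192065263417), array([ -36.,   34.,   79.,   14.,  103., -133.]), 90, array([ 544., -227.,  162.]))
(np.float64(18.897405113628487), array([ -40.,   14.,  100.,   19.,   80., -144.]), 90, array([ 511., -214.,  175.]))
(np.float64(40.4848514545204), array([ -29.,   43.,   67.,    4.,  113., -136.]), 105, array([ 569., -214.,  155.]))
(np.float64(14.203312102673376), array([ -44.,   17.,   92.,   -1.,   71., -133.]), 90, array([ 506., -389.,  184.]))
(np.float64(38.60789624012704), array([ -39.,   41.,   63.,   -7.,  104., -147.]), 105, array([ 547., -407.,  173.]))
(np.float64(30.5210959705701), array([ -28.,   24.,   88.,  -27.,   77., -107.]), 90, array([ 534., -357.,  174.]))
```

```bash
python3 - <<'E'
from h import *
import pickle
out=[]
ims=[]
for c,ds in (([502,-388,95],([-.3,0,.95],[0,.35,.94])),([510,-180,88],([-.05,-.55,.84],[-.4,-.3,.86]))):
    for d in ds:
        d=np.array(d)/np.linalg.norm(d); b=look(c,np.array(c)+290*d); move_j(b[1]); wait(0.3)
        C,im=shot("wrist"); out.append(C); ims.append(im)
        uv=proj(C,c)[0]; x,y=int(uv[0]),int(uv[1]); x0,y0=min(max(x-100,0),440),min(max(y-75,0),250); print(x0,y0,uv)
        cv2.imwrite(f"pics/raw{len(ims)}.png",im[:,:,::-1]); ims[-1]=cv2.resize(im[y0:y0+150,x0:x0+200],None,fx=4,fy=4,interpolation=cv2.INTER_CUBIC)
for i in range(4): cv2.imwrite(f"pics/c{i}.png",ims[i][:,:,::-1])
pickle.dump(out,open("wc2.pkl","wb")); print(get_obs()['t'])
E
```

```text
217 122 [317.25656196 197.34437904]
217 124 [317.89247395 199.83562415]
215 124 [315.17284976 199.01070828]
216 123 [316.1104804  198.59984153]
10.0083
```

View pics/c0.png

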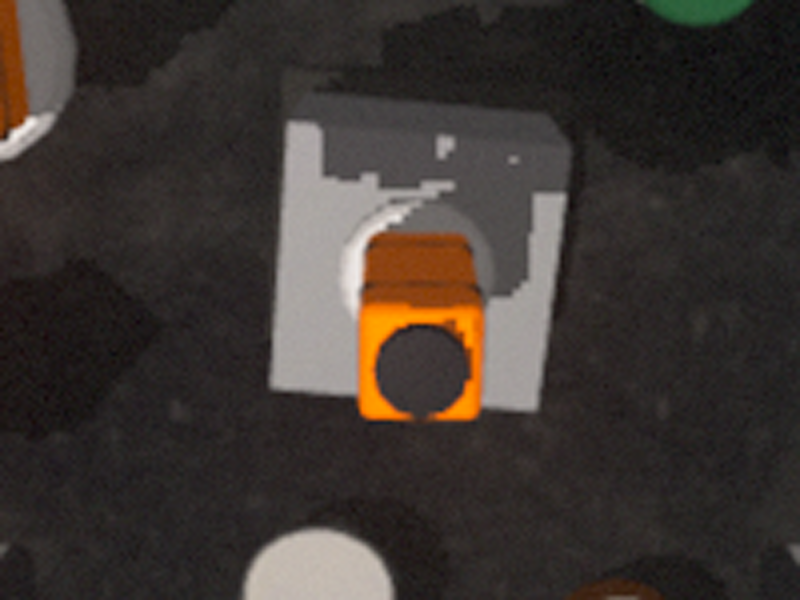

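View pics/c1.png

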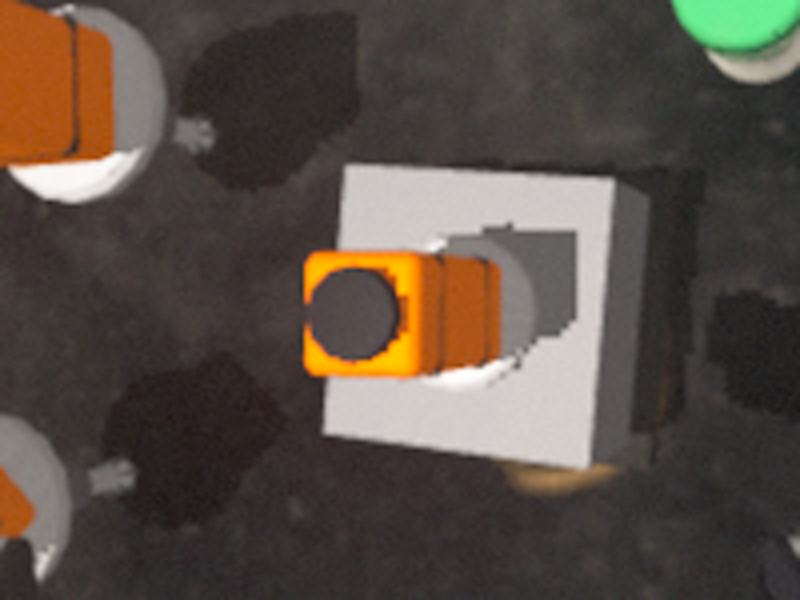

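View pics/c2.png

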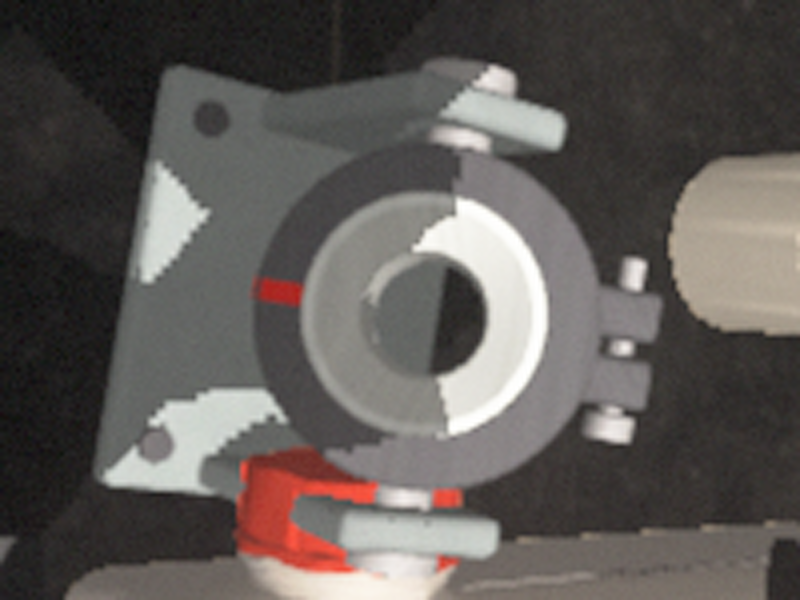

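View pics/c3.png

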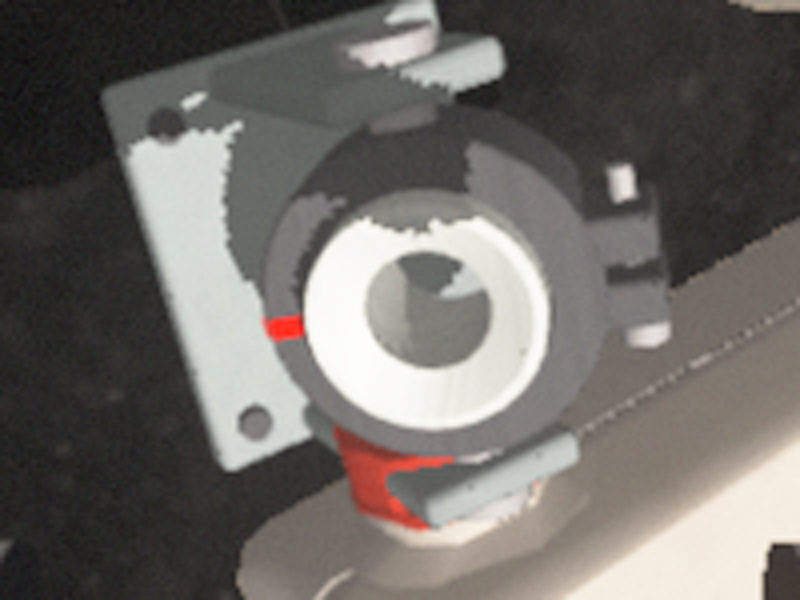

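```bash
cat > fit.py <<'E'
from h import *
import pickle
W=pickle.load(open("wc2.pkl","rb"))
def frame(p):
    px,py,pz,yaw,th=p[:5]; xh=np.array([np.cos(yaw),np.sin(yaw),0]); yh=np.array([-xh[1],xh[0],0]); z=np.array([0,0,1.])
    x=np.cos(th)*xh+np.sin(th)*z; zz=np.cos(th)*z-np.sin(th)*xh
    return np.c_[x,yh,zz],np.array([px,py,pz]),xh,yh
a=np.linspace(0,2*np.pi,181)
circ=lambda R,o,r,h:o+(R@np.c_[r*np.cos(a),r*np.sin(a),0*a+h].T).T
ext=lambda u:np.array([u[:,0].min(),u[:,0].max(),u[:,1].min(),u[:,1].max()])
obs=[(W[2],(215,124),(278,291),[253,598,147,488],[300,549,190,437],[362,486,252,377],[(168,66),(98,480)]),
     (W[3],(216,123),(285,328),[262,608,105,455],[303,550,190,430],[366,491,252,368],[(103,97),(228,470)])]
def res(p,full=False):
    R,o,xh,yh=frame(p); out=[]
    for i,(C,of,red,ring,rim,bore,co) in enumerate(obs):
        f=lambda X:(proj(C,X)-np.array(of))*4
        out+=list(f(o+R@[-34.5,0,15])[0]-red)
        e=ext(f(circ(R,o,41,15)))-ring; out+=list(e*[1,1,1,1] if i==0 else e*[1,.3,.3,.3])
        out+=list(ext(f(circ(R,o,28,p[5])))-rim); out+=list(ext(f(circ(R,o,15,p[5]-5.8)))-bore)
        b=o*[1,1,0]+[0,0,12]; out+=list(.5*(f([b-50*xh+s*58*yh for s in(-1,1)][::1])-np.array(co if i>=0 else 0)[::-1]).ravel()) 
    return np.array(out+[(p[2]-78)*3])
if __name__=="__main__":
    for y0 in (1.57,):
        s=least_squares(res,[510,-178,78,y0,.6,28],loss='soft_l1',f_scale=6); p=s.x
        print(np.round(p,3),"yaw",np.degrees(p[3]),"tilt",np.degrees(p[4]),s.cost); print(np.round(s.fun[:-1].reshape(2,-1),0))
    np.save("clamp.npy",p)
    cap,r=tri([(W[0],np.array([422,369])/4+[217,122]),(W[1],np.array([353,314])/4+[217,124])]); print("cap",cap,r)
    for C,of,pts in ((W[1],(217,124),[(345,163),(615,178),(590,467),(323,435)]),(W[0],(217,122),[(270,388),(538,411)])):
        P=np.array([atz(C,np.array(q)/4+of,62) for q in pts]); print("stand",np.round(P,1).tolist(),np.round(P.mean(0),1))
    for q in ([(308,252),(415,252)],[(304,262),(304,366)],[(312,377),(415,377)]): 
        A,B=[atz(W[1],np.array(u)/4+[217,124],133) for u in q]; print("edge",np.degrees(np.arctan2(*(B-A)[[1,0]])))
    for q in ([(362,420),(480,420)],[(360,310),(360,410)],[(482,310),(482,410)]): 
        A,B=[atz(W[0],np.array(u)/4+[217,122],133) for u in q]; print("edge",np.degrees(np.arctan2(*(B-A)[[1,0]])))
E
python3 fit.py
```

```text
[ 514.605 -165.719   77.046    1.421    0.6     24.186] yaw 81.41401010522155 tilt 34.379002466489055 164.3692630239267
[[ 2.  0. -3.  2. -6.  2.  2. -1.  1.  0. -2.  3. -2.  2.  2.  3.  2. -3.]
 [ 4. -0. -5. -0.  8.  1.  1. -1. 11. -2. -3.  1. -4. -0. -1.  3. -0. -3.]]
cap [ 503.86813652 -383.85747934  135.67518977] [np.float64(0.2), np.float64(0.2)]
stand [[464.7, -416.5, 62.0], [471.4, -344.6, 62.0], [542.8, -351.0, 62.0], [537.4, -423.2, 62.0]] [ 504.1 -383.8   62. ]
stand [[536.8, -423.2, 62.0], [543.4, -350.9, 62.0]] [ 540.1 -387.    62. ]
edge 89.04295325614648
edge -0.22847887255180874
edge 91.05607798139934
edge 90.04521444562347
edge -0.5258461905261566
edge 1.1814264352845774
```

```bash
cat > plan.py <<'E'
from fit import *
p=np.load("clamp.npy"); R,o,xh,yh=frame(p); o=o.copy()
OFF=71.
def wR(spin):
    s=np.radians(spin); g=np.c_[R@[np.cos(s),np.sin(s),0],R@[np.sin(s),-np.cos(s),0],-R[:,2]]
    return Rn.from_matrix(g).as_euler('xyz',degrees=True)
def wP(phi,h,r=20.): # ball centre at clockwise angle phi deg, height h -> TCP
    f=np.radians(phi); return o+R@[-r*np.cos(f),r*np.sin(f),h+OFF]
E
python3 - <<'E'
from plan import *
lo=np.array([-157.48,-44.54,17.64,-64.5,7.68,-147.95]);hi=np.array([157.48,120.13,146.25,244.5,150.69,147.95])
T=np.array([503.9,-383.9,86])
for y in(0,90,180,-90):
    q=solve_ik(T,[180,0,y]); print("grasp",y,None if q is None else np.round(q))
for s in range(-180,180,15):
    qs=[solve_ik(wP(f,h),wR(s)) for f in range(0,360,60) for h in(24,50)]
    if any(q is None for q in qs): continue
    qs=np.array(qs); print("spin",s,np.round(qs[0]),"spread",np.round(np.ptp(qs,axis=0).max()),"margin",np.round(np.minimum(qs-lo,hi-qs).min(0)))
E
```

```text
grasp 0 [-44.  22.  97.  -0.  61.  46.]
grasp 90 [-44.  22.  97.   0.  61. -44.]
grasp 180 [ -44.   22.   97.    0.   61. -134.]
grasp -90 [-44.  22.  97.  -0.  61. 136.]
spin -180 [-47.  21.  98.  27.  85. 134.] spread 7.0 margin [109.  61.  45.  90.  63.  11.]
spin -165 [-47.  21.  98.  27.  85. 119.] spread 7.0 margin [109.  61.  45.  90.  63.  26.]
spin -150 [-47.  21.  98.  27.  85. 104.] spread 7.0 margin [109.  61.  45.  90.  63.  41.]
spin -135 [-47.  21.  98.  27.  85.  89.] spread 7.0 margin [109.  61.  45.  90.  63.  56.]
spin -120 [-47.  21.  98.  27.  85.  74.] spread 7.0 margin [109.  61.  45.  90.  63.  71.]
spin -105 [-47.  21.  98.  27.  85.  59.] spread 7.0 margin [109.  61.  45.  90.  63.  86.]
spin -90 [-47.  21.  98.  27.  85.  44.] spread 7.0 margin [109.  61.  45.  90.  63. 101.]
spin -75 [-47.  21.  98.  27.  85.  29.] spread 7.0 margin [109.  61.  45.  90.  63. 116.]
spin -60 [-47.  21.  98.  27.  85.  14.] spread 7.0 margin [109.  61.  45.  90.  63. 131.]
spin -45 [-47.  21.  98.  27.  85.  -1.] spread 7.0 margin [109.  61.  45.  90.  63. 146.]
spin -30 [-47.  21.  98.  27.  85. -16.] spread 7.0 margin [109.  61.  45.  90.  63. 131.]
spin -15 [-47.  21.  98.  27.  85. -31.] spread 7.0 margin [109.  61.  45.  90.  63. 116.]
spin 0 [-47.  21.  98.  27.  85. -46.] spread 7.0 margin [109.  61.  45.  90.  63. 101.]
spin 15 [-47.  21.  98.  27.  85. -61.] spread 7.0 margin [109.  61.  45.  90.  63.  86.]
spin 30 [-47.  21.  98.  27.  85. -76.] spread 7.0 margin [109.  61.  45.  90.  63.  71.]
spin 45 [-47.  21.  98.  27.  85. -91.] spread 7.0 margin [109.  61.  45.  90.  63.  56.]
spin 60 [ -47.   21.   98.   27.   85. -106.] spread 7.0 margin [109.  61.  45.  90.  63.  41.]
spin 75 [ -47.   21.   98.   27.   85. -121.] spread 7.0 margin [109.  61.  45.  90.  63.  26.]
spin 90 [ -47.   21.   98.   27.   85. -136.] spread 7.0 margin [109.  61.  45.  90.  63.  11.]
```

```bash
cat >> plan.py <<'E'
def F(n=5,dt=.02):
    a=[]
    for _ in range(n): wait(dt); a.append(get_obs()['wrist_force'])
    return np.mean(a,0)
E
python3 - <<'E'
from plan import *
goto([503.9,-383.9,210],[180,0,90]); 
move_l([503.9,-383.9,86],speed=110)
grip(15,60); ob=get_obs(); print("grip",ob['grip_width'],ob['grip_force'],ob['tcp_pos'],ob['ee_rot'],ob['wrist_force'])
move_l([503.9,-383.9,190],speed=100); print(get_obs()['grip_width'],get_obs()['grip_force'])
goto(wP(0,48),wR(0)); wait(.4)
ob=get_obs(); print(ob['t'],ob['joint_pos'],ob['tcp_pos'],wP(0,48))
f=[F(3)@R for _ in range(4)]; print(np.round(f,2))
shot("wrist","held"); shot("scene","held_s"); im=cv2.imread("pics/held_s.png")[120:320,160:420]; w=cv2.imread("pics/held.png")
cv2.imwrite("pics/held2.png",np.vstack([cv2.resize(w,(480,300)),cv2.resize(im,(480,300))]))
E
```

```text
grip 25.420838192074992 59.014824628829956 [ 504.15023435 -384.08098783   86.34129609] [1.79968785e+02 2.66234620e-02 9.00017387e+01] [-0.00869229  0.21545854  1.42140145]
25.585696361351676 58.755401372909546
15.225 [-47.61024537  20.45474718  96.0755102   26.02525539  87.01116259
 -45.95513307] [ 502.51919754 -248.78827569  164.63080019] [ 502.10907189 -248.48275948  163.96611366]
[[-0.31 -0.1  -1.66]
 [-0.38  0.06 -1.14]
 [-0.56 -0.15 -0.82]
 [-0.93  0.07 -1.43]]
```

View pics/held2.png

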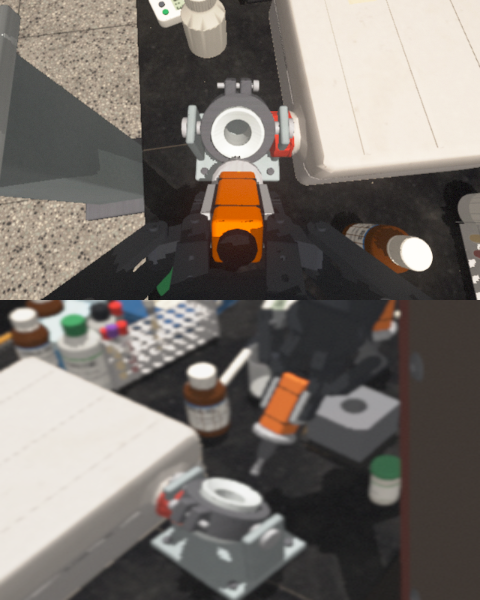

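```bash
sed -i 's/o=o.copy()/o=o.copy(); o[2]=78./' plan.py; python3 - <<'E'
from plan import *
move_l(wP(0,33),speed=60); wait(.3); b=F(10)@R; print("base",b)
h=33.;rows=[]
while h>19:
    h-=1; move_l(wP(0,h),speed=25); wait(.04); f=F(5)@R-b; rows.append((h,*np.round(f,2)))
    if f[2]>3.5 or np.linalg.norm(f)>9: break
print(*rows,sep="\n"); ob=get_obs(); print(ob['t'],(ob['tcp_pos']-o)@R-[0,0,OFF]); np.save("base.npy",np.r_[b,h])
E
```

```text
base [-0.51178483 -0.0708932  -0.91834606]
(32.0, np.float64(-0.09), np.float64(0.28), np.float64(0.27))
(31.0, np.float64(-0.15), np.float64(0.17), np.float64(0.0))
(30.0, np.float64(-0.27), np.float64(-0.01), np.float64(-0.2))
(29.0, np.float64(-0.34), np.float64(-0.02), np.float64(-0.05))
(28.0, np.float64(-0.61), np.float64(-0.24), np.float64(0.29))
(27.0, np.float64(-0.2), np.float64(0.23), np.float64(-0.17))
(26.0, np.float64(-0.33), np.float64(-0.23), np.float64(-0.34))
(25.0, np.float64(0.01), np.float64(0.12), np.float64(-0.06))
(24.0, np.float64(-0.22), np.float64(0.25), np.float64(1.33))
(23.0, np.float64(-0.26), np.float64(0.38), np.float64(2.45))
(22.0, np.float64(0.06), np.float64(0.14), np.float64(3.52))
20.5 [-20.04993759  -0.12366539  22.21353455]
```

```bash
python3 - <<'E'
from plan import *
def P(x,y,h): return o+R@[x,y,h+OFF]
move_l(P(-20,0,29),speed=60); move_l(P(0,0,29),speed=80); move_l(P(0,0,15),speed=60)
wait(.15); b=F(8)@R; print("base",b)
for d in ((-1,0),(1,0),(0,1),(0,-1)):
    d=np.array(d); s=6.; move_l(P(*(d*s),15),speed=60); wait(.1); b=F(6)@R; log=[]
    while s<15:
        s+=.5; move_l(P(*(d*s),15),speed=20); f=F(4)@R-b; log.append((s,round(-f[:2]@d,2),round(f[2],2)))
        if -f[:2]@d>1.6 or np.linalg.norm(f)>6: break
    print(d,log[-4:],np.round(((get_obs()['tcp_pos']-o)@R)[:2],2)); move_l(P(0,0,15),speed=80)
move_l(P(0,0,30),speed=60); print(get_obs()['t'])
E
```

```text
base [-0.64242564 -0.3918403  -0.69659533]
[-1  0] [(12.5, np.float64(-0.24), np.float64(0.43)), (13.0, np.float64(0.42), np.float64(0.29)), (13.5, np.float64(0.96), np.float64(0.11)), (14.0, np.float64(3.13), np.float64(0.56))] [-13.48  -0.03]
[1 0] [(11.5, np.float64(-0.06), np.float64(-0.18)), (12.0, np.float64(0.11), np.float64(-0.14)), (12.5, np.float64(1.16), np.float64(-0.45)), (13.0, np.float64(1.84), np.float64(-0.21))] [12.67  0.02]
[0 1] [(11.5, np.float64(-0.09), np.float64(-0.22)), (12.0, np.float64(-0.41), np.float64(-0.09)), (12.5, np.float64(0.91), np.float64(-0.19)), (13.0, np.float64(2.32), np.float64(-0.71))] [ 0.02 12.47]
[ 0 -1] [(12.5, np.float64(-0.28), np.float64(-0.04)), (13.0, np.float64(0.51), np.float64(-0.26)), (13.5, np.float64(1.51), np.float64(0.08)), (14.0, np.float64(3.06), np.float64(0.66))] [ -0.03 -13.44]
44.3
```

```bash
sed -i 's/o\[2\]=78\./o[2]=78.; o+=R@[-.42,-.45,0]/' plan.py; python3 - <<'E'
from plan import *
b=F(5)@R; t0=get_obs()['t']
move_l(wP(0,26),speed=90); t1=get_obs()['t']; h=21.; move_l(wP(0,h),speed=20); wait(.25); f=(F(3)@R-b); print(t0,t1,get_obs()['t'],np.round(f,1))
log=[]
for phi in range(20,361,20):
    h=np.clip(h-np.clip(.5*(4.5-f[2]),-.7,.7),18,24.5)
    move_l(wP(phi,h),speed=17); f=F(4,.025)@R-b
    ob=get_obs(); log.append((phi,round(ob['t'],2),round(h,1),*np.round(f,1)))
    if np.linalg.norm(f)>11: print("HIGH"); h+=2
    if phi==360: wait(.25)
move_l(wP(360,50),speed=80)
for l in log: print(*l)
print(get_obs()['t'],get_obs()['grip_width'])
E
```

```text
44.3833 44.7667 45.4667 [-0.3  0.4  4. ]
20 46.12 20.7 2.5 -3.5 4.4
40 46.78 20.7 0.5 -3.6 4.5
60 47.44 20.7 -1.1 -4.2 5.3
80 48.1 21.1 -2.3 -3.8 5.2
100 48.76 21.4 -2.4 -3.8 5.3
120 49.42 21.8 -3.4 -2.7 4.8
140 50.08 22.0 -4.0 -0.9 5.1
160 50.73 22.3 -4.2 -0.4 4.9
180 51.39 22.5 -3.4 0.9 5.1
200 52.05 22.8 -3.0 2.3 4.5
220 52.71 22.8 -1.7 3.2 4.4
240 53.37 22.7 -1.4 4.2 3.5
260 54.02 22.2 0.4 3.2 4.0
280 54.68 21.9 1.1 1.8 4.5
300 55.34 22.0 1.7 1.6 3.8
320 56.0 21.6 2.2 0.9 3.8
340 56.66 21.3 1.5 -0.5 3.6
360 57.32 20.8 2.0 -1.6 4.7
58.0833 25.517282720043443
```

```bash
python3 - <<'E'
from plan import *
goto([504,-383.9,185],[180,0,90]); wait(.1); print(get_obs()['t']); fz=get_obs()['wrist_force'][2]
move_l([504,-383.9,105],speed=90); f1=get_obs()['wrist_force'][2]; move_l([504,-383.9,86.5],speed=40); ob=get_obs(); print(ob['t'],ob['tcp_pos'],fz,f1,ob['wrist_force'])
grip(85); move_l([504,-383.9,200],speed=120); print(get_obs()['t'])
C,im=shot("scene","end"); C,im2=shot("wrist","endw"); cv2.imwrite("pics/end2.png",np.vstack([cv2.resize(im[100:250,270:430],(480,300)),cv2.resize(im2,(480,300))])[:,:,::-1])
E
```

```text
58.75
60.4 [ 503.84994927 -383.73508479   86.39682578] -1.56914344205953 -0.37675266798389506 [-0.74159936  1.07428726  0.73696766]
62.1083
```

View pics/end2.png

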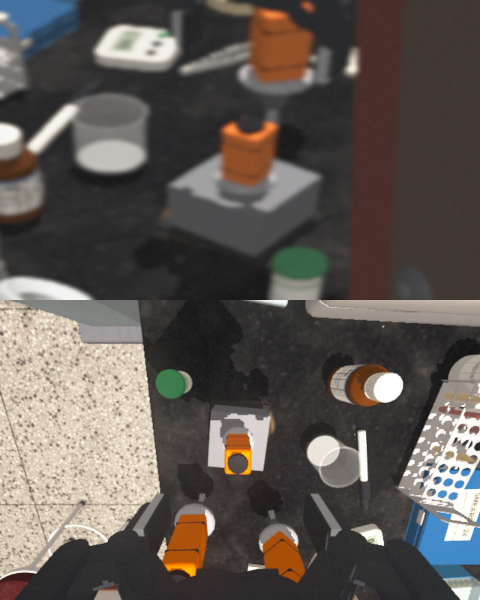

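The picture shows the tool standing upright in its stand, around (248,150) in the upper half and (238,455) in the lower. The gripper is clear, and the beaker, bottle and vial are in place.

```bash
python3 -c "
from station import *
print(sign_off())"
```

```text
the job is handed in; nothing more can be done
None
```

I ran the blade once clockwise round the bevel from the red line and back in about 12 s, at 3.5 to 5.3 N along the tool axis, stood the tool back in its stand, and handed the job in at about 62 s; no verdict was returned.

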